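# Show a pump strainer basket and its catch to the inspection camera

## Task

The pool pump's strainer lid is already unscrewed: lift it off by its bar handle and lay it flat, handle up, in the middle of the black rubber mat without dropping it. Then lift the strainer basket out of the pump by its bail, with the stones it has caught, and hold it up to the inspection camera: centred on the lens axis 20 cm in front of the lens and square to it, the blue-framed window facing straight into the lens and the bail uppermost, so that the basket leans back by the 30 degrees that the camera looks down. Spill none of the stones, do not touch the camera or its stand, leave everything else on the bench where it is, and finish while still holding the basket there.

Things in the scene. Friction and masses are not known exactly. Their poses are not given: they have to be found in the camera images.
- pump: black pool pump with an orange fan cover, fixed to the bench; origin on the bench under the axis of its upright round strainer pot. The white suction union points to the pump's -x (ends 118 mm from the pot axis, 75 to 155 mm high), volute and motor lie to its +x (up to 385 mm from the pot axis, 185 mm wide, 201 mm high); a white discharge union stands 135 mm to +x of the pot axis, 74 mm wide, its top 210 mm above the bench
- pot_mouth (a point): centre of the strainer pot's open mouth, 180 mm above the bench; the pot is 128 mm wide inside, 156 mm outside at the rim, 125 mm deep inside (floor 55 mm above the bench)
- lid_handle (a point): grip point of the lid's black bar handle, 58.5 mm above the lid's underside (spigot). The loose lid (clear dome, black flange 168 mm wide, 260 g give or take 30 %) sits on the pot, its 114 mm wide spigot reaching 6 mm into the mouth. The bar is 80 mm long along the point's x, 14 mm wide along y, 34 mm high (grip point 17.5 mm above the dome's flat top, which is 36 mm above the underside; the bar's top 11.5 mm above the point); z is the lid's axis, up
- lid_base (a point): centre of the lid's underside (lower edge of the spigot), 58.5 mm under the handle's grip point; same axes
- basket_bail (a point): middle of the straight grip bar of the basket's white bail: 10 mm thick along the point's x, 12 mm high along z, 60 mm long along y. The basket's axes: x points out through the middle of its window, y along the bail, z up along its axis. It lies 130 mm above the basket's underside and 35 mm above its rim; inside the closed pump the bar's top stands 11 mm above the pot's mouth. Below the bar there is free room down into the basket
- basket_center (a point): centre of the basket's body, 47.5 mm above its underside and 82.5 mm under the middle of the bail's bar; axes as basket_bail. The loose white slotted basket is 110 mm wide (114 at the rim) and 95 mm high without bail, 150 g give or take 30 %, and stands on the pot's floor under the lid
- basket_window (a point): middle of the blue-framed inlet window in the basket's wall (75 mm wide, 28 to 82 mm above the underside), 55 mm to the basket's +x from its axis; at the start it faces the pump's suction union to within about 7 degrees
- stone0_c (a point): centre of the red-brown stone, about 22 x 18 x 16 mm, 13 g, lying loose on the basket's floor
- stone1_c (a point): centre of the grey stone, about 23 x 19 x 15 mm, likewise in the basket
- stone2_c (a point): centre of the dark brown stone, about 21 x 17 x 16 mm, likewise in the basket
- mat_center (a point): centre of the top of the black rubber mat, 240 x 200 mm along its x and y, 3 mm thick, fixed to the bench
- stand: camera stand, fixed: grey foot 160 x 180 mm with an upright post 24 mm thick and 478 mm high, the post 315 mm to +x of the origin, which lies on the bench straight under the point focus; its x points from there to the post
- camera: inspection camera fixed on the stand with an 88 mm wide ring light about its lens, looking down at 30 degrees; origin at the middle of the lens's front glass, x points back along the lens axis out of the camera's rear (so the camera looks along its own -x), y is level
- focus (a point): the point in the air on the lens axis, 200 mm in front of the lens, 260 mm above the bench, at which the middle of the basket (basket_center) has to be held; axes as camera, so the basket is square to the camera when its x, y, z point along these x, y, z
- nut: white union nut, 74 mm wide, 30 mm high, lying loose; origin under its middle
- elbow: grey pipe elbow, arms 62 mm long to its +x and +y, 60 mm high, loose; origin under its bend
- jar: white grease jar with a blue cap, 68 mm wide, 55 mm high, loose; origin under its middle
- gauge: black pressure gauge with a white dial lying face up, 64 mm wide, 24 mm high, brass stub to its -x, loose; origin under its middle
- valve: ball valve, grey with blue unions and a red handle, 110 mm long along x, 56 mm wide, 72 mm high, loose; origin under its middle
- screwdriver: screwdriver with an orange handle, 180 mm long along x, lying loose; origin under its middle
- bottle: white test-water bottle with a blue cap, 52 mm wide, 130 mm high, standing loose; origin under its middle
Things that resemble listed ones, but are neither listed nor needed, are in the scene too. Of the things that look like the part that bears lid_handle, the largest one is meant.

How it is judged:
On the way, in this order (a step that is already met when the one before it is completed fails the run):
1. the lid lies flat, handle up, on the rubber mat and has been let go (horizontal distance between lid_base and mat_center below 0.06 m and height (world z) of lid_base below 0.012 m and angle between lid_base's own z axis and vertical below 0.12 rad and contact force between lid and the fingers below 0.1 N), for 0.2 s.
2. the basket is clear of the pump's pot, with the stones in it (height (world z) of basket_center above 0.23 m and contact force between basket and pump below 0.1 N and distance between each of stone0_c, stone1_c, stone2_c and basket_center below 0.085 m), for 0.1 s.
At the end, for the whole second after the job is handed in: gripper alone holds the basket still: centre within 35 mm of the point 200 mm before the lens, window to the lens, axes within 12 degrees of square to the camera, bail uppermost, all stones in it; the lid lies flat, handle up, let go, within 60 mm of the mat's centre (distance between basket_center and focus below 0.035 m and angle between the x axis of basket_center and the x axis of focus, either way round below 0.22 rad and angle between the y axis of basket_center and the y axis of focus, either way round below 0.22 rad and x of basket_window in the frame of focus above 0.02 m and angle between basket_center's own z axis and vertical below 0.8 rad and linear speed of basket below 0.03 m/s and contact force between basket and the fingers above 1 N and contact force between basket and pump below 0.1 N and contact force between basket and stand below 0.1 N and contact force between basket and lid below 0.1 N and distance between each of stone0_c, stone1_c, stone2_c and basket_center below 0.085 m and horizontal distance between lid_base and mat_center below 0.06 m and height (world z) of lid_base below 0.012 m and angle between lid_base's own z axis and vertical below 0.12 rad); the arm keeps its last pose, push and grip.
It fails at once if a stone is spilled out of the basket (distance between any of stone0_c, stone1_c, stone2_c and basket_center above 0.085 m).
It fails at once if the lid is dropped: let go away from the pump while more than 25 mm above the bench (contact force between lid and the fingers below 0.05 N and horizontal distance between lid_base and pot_mouth above 0.1 m and height (world z) of lid_base above 0.025 m).
It fails at once if the camera or its stand is touched (more than 2 N) (contact force between any of stand, camera and anything else above 2 N).
It fails at once if a bystander is moved by more than 30 mm (distance of any of nut, elbow, jar, gauge, valve, screwdriver, bottle from where it was at the start of the episode above 0.03 m).
It also fails if it takes over 58 s, if anything falls off the work surface, if the arm or the gripper's body presses on something with over 40 N, if the wrist force passes 120 N, or if a joint passes its speed limit or range.

## Robot

A 6-joint arm with a two-finger parallel gripper is mounted at the origin on the work surface. World frame = base frame: x ahead of the robot, y to its left, z up, the work surface at z = 0. Lengths are in m, angles in rad, forces in N, time in s.
With the tool pointing down it reaches from about 0.275 to 0.75 m from the base axis. Payload 10.2 kg.
Tool frame: the origin (TCP) lies at the very end of the fingers, on their centre line; the grasp point (between the pads) lies 19 mm behind it; z points along the fingers, x is the direction in which the jaws open and shut, and the axes are right-handed (so a half turn about z gives the same grasp; the last joint's range is limited). The gripper opens to 85 mm and grips with 20 to 120 N. Pads are 22 mm wide; open, the fingers measure 114 mm over their backs; the gripper's body (76 mm by 85 mm) begins 54 mm behind the grasp point. The pads swing forward as they close: fully open they stand 13 mm farther back than shut.
Start: joints at [0.902, 0.313, 1.498, -0, 1.331, -0.223], TCP at [0.226, 0.474, 0.231] pointing down, gripper open.
Joint ranges: [-2.94, 2.94], [-0.97, 2.17], [0.19, 2.56], [-1.23, 4.37], [0.02, 3.11], [-2.88, 2.88]. Speed limits (rad/s): [2.39, 2.39, 3.01, 3.14, 3.14, 3.14].

## Interface

Orientations are given as a unit quaternion [x, y, z, w].
In Python, from workcell import arm, cams gives the robot as it stands.
- The arm moves only by the tool arm_command, never from a script. Its argument "increments" is a list of rows, each an object with "dp": the shift along the world's x, y, z in mm, a list of three; "rot": the turn, a rotation vector about the world's x, y, z in degrees, a list of three; "jaw": the finger opening in mm, from 0 to 85.4. In form: [{"dp": [tx, ty, tz], "rot": [rx, ry, rz], "jaw": jaw}, ...]. A call has 1 to 20 rows; each row shifts and turns the commanded pose from where the row before left it; what a row does not reach is not made up. A row lasts 1/12 s, in which the tool goes at most 41.7 mm and 7.16 degrees, less where a joint would pass 70% of its speed; a pose out of reach is approached as far as the arm can. A call is refused whole if a number of a shift passes 41.7 or a number of a turn 7.16, either way. A call with a gripper value outside its range is refused whole. The fingers move at their own pace and stop on an object; the grip force is fixed at half the most. Time passes only in rows, so rows that do not move let the fingers close. It gives the time, the measured TCP pose, the force and the opening at its end, in the units of the state.
- arm.observe(): the state, without advancing time (a new reading comes with each control period).
- cams.get_image(name): name is "scene" or "top" or "wrist"; returns (picture, depth): 400x640x3 uint8, red, green, blue; 400x640 float32, m along the optical axis (not along the pixel's ray), 0 where there is no reading.
- cams.calibration(name): a dict with "intrinsics" (3x3 intrinsics, pixels), "rvec" (rotation vector, rad) and "tvec" (3), from world to camera coordinates, as OpenCV has them. Camera axes: x right, y down, z forward; pixel columns grow to the right and rows downward; lengths in m; the calibration is good to about 2 mm. A picture is of the moment at which its call begins: read the wrist's pose just before it. calibration takes no time and is no camera call; for the wrist camera it gives the pose at the moment of the call.
- arm.close_job(): hands the job in, once; it reports no verdict.
The state is a dict: "clock": time; "joints": joint angles; "joint_velocities": joint speeds; "joint_torque": joint torques, N m; "tool_pos": TCP position; "orientation": TCP orientation; "contact_force": force on the tool from outside, world axes, zero at the start; "wrist_torque": the same for the moment, N m; "opening": finger opening in m.
Only numpy, scipy, OpenCV 4.12 (cv2) and the standard library are available. Lean on these libraries where they do the work, as an engineer would, in place of code of your own. Each camera call takes 0.05 s, during which the arm holds its last target. There are 200 camera calls.

## Working session

There is one attempt and no reset: what is moved stays moved. The work goes in short steps, Python scripts to look and compute and a tool call to move; the robot and the scene stay as the last step left them, time stands still between calls to the robot, and variables do not carry over. Pictures are saved under pics/ and viewed, about 8 in all and at most 12, crops included, and the job is handed in when it is done.

Besides the shell and the picture viewer there is one more tool, called after "Emit:" in YAML: its name, and indented under it one key for each argument. arm_command: Moves the arm, as the interface text tells. Its arguments: {"type":"object","properties":{"increments":{"type":"array","items":{"type":"object","properties":{"dp":{"type":"array","items":{"type":"number"}},"rot":{"type":"array","items":{"type":"number"}},"jaw":{"type":"number"}}}}},"required":["increments"]}

```bash
ls; mkdir -p pics
cat > h.py <<'E'
import numpy as np, cv2
from workcell import arm, cams
def grab(n):
    c=cams.calibration(n); im,d=cams.get_image(n)
    R=cv2.Rodrigues(np.array(c["rvec"],float))[0]; t=np.array(c["tvec"],float).ravel()
    np.savez(f"/tmp/{n}.npz",im=im,d=d,K=np.array(c["intrinsics"]),R=R,t=t)
    return L(n)
def L(n):
    z=np.load(f"/tmp/{n}.npz"); return {k:z[k] for k in z.files}
def cloud(g):
    d=g["d"]; v,u=np.mgrid[:d.shape[0],:d.shape[1]]
    K=g["K"]; p=np.stack([(u-K[0,2])/K[0,0]*d,(v-K[1,2])/K[1,1]*d,d],-1)
    P=(p-g["t"])@g["R"]; P[d<=0]=np.nan; return P
def ray(g,u,v,z):
    r=g["R"].T@np.linalg.inv(g["K"])@[u,v,1]; c=-g["R"].T@g["t"]
    return c+r*(z-c[2])/r[2]
def save(n,im): cv2.imwrite(f"pics/{n}.png",cv2.cvtColor(im,cv2.COLOR_RGB2BGR))
E
python3 - <<'E'
from h import *
for n in ("scene","top","wrist"):
    g=grab(n); save(n+"0",g["im"]); print(n,-g["R"].T@g["t"],g["R"][2],g["K"][0,0])
print(arm.observe())
E
```

```text
pics
scene [ 1.30902103 -0.60888525  1.36664416] [-0.51957211  0.34981844 -0.77953312] 393.6374303203154
top [ 0.33142838 -0.11765121  1.43727554] [ 0.15679595  0.01261623 -0.98755043] 374.9198254645686
wrist [0.16516602 0.5029763  0.3728844 ] [ 0.24026315 -0.11603701 -0.96374739] 311.0615102885641
{'clock': 0.15, 'joints': array([ 9.01606363e-01,  3.13338026e-01,  1.49823284e+00, -2.68823092e-05,
        1.33100849e+00, -2.23428278e-01]), 'joint_velocities': array([-1.68362784e-04, -1.96931711e-03, -1.87461967e-03,  2.27941231e-06,
       -1.40232501e-03, -3.67497073e-04]), 'joint_torque': array([ 1.84477351e-03, -4.12370646e+01, -2.59795922e+01, -1.01450673e-04,
        3.26905640e-03, -2.04664684e-05]), 'tool_pos': array([0.22626316, 0.47353373, 0.23086926]), 'orientation': array([ 8.45913453e-01,  5.33319966e-01, -4.60914283e-04,  1.76413387e-04]), 'contact_force': array([ 0.24424644, -0.58687624,  0.32740301]), 'wrist_torque': array([ 0.03432303,  0.03357287, -0.01207726]), 'opening': 0.08526068638758041}
```

View pics/top0.png

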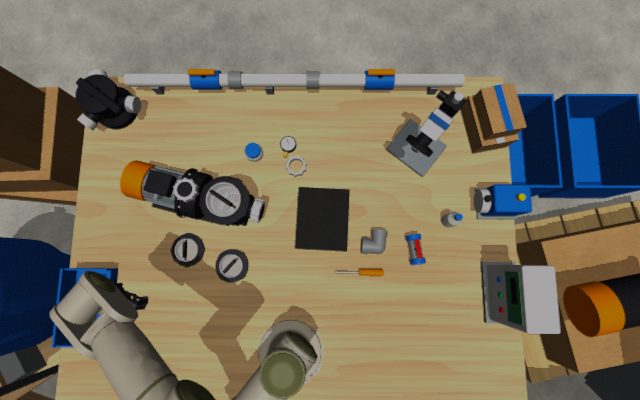

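View pics/scene0.png

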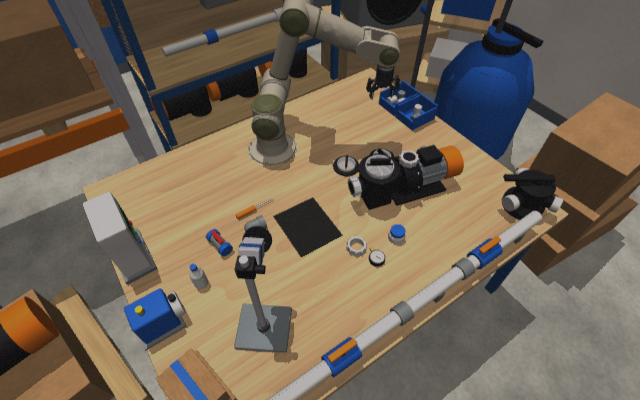

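The top view shows the pump with its lid at about (225,200), two smaller loose lids at (187,250) and (232,265), the mat at (322,219) and the stand with its camera at (400–465, 90–175). Of the three lids, the one on the pump pot is the largest (about 46 px against 34 px), so it is the one meant. Next I'll measure and confirm with an enlarged crop.

Run:
```python
from h import *
np.set_printoptions(precision=4,suppress=True)
A=L("top");B=L("scene");PA=cloud(A);PB=cloud(B)
# bench check
for n,P in(("top",PA),("scene",PB)):
    s=P.reshape(-1,3); s=s[(s[:,0]>.2)&(s[:,0]<.4)&(abs(s[:,1])<.3)&(abs(s[:,2])<.02)]; print(n,"bench z",np.median(s[:,2]),len(s))
c0=PA[200,225];print("lid px",c0)
def pca(q):
    m=q.mean(0); w,V=np.linalg.eigh(np.cov((q-m)[:,:2].T)); return m,np.sqrt(w),np.degrees(np.arctan2(V[1,1],V[0,1]))
lid0=np.array([c0[0],c0[1]])
for n,P in(("top",PA),("scene",PB)):
    s=P.reshape(-1,3); q=s[(np.linalg.norm(s[:,:2]-lid0,axis=1)<.1)]
    h=q[(q[:,2]>.228)&(q[:,2]<.26)]
    (cx,cy),(w,hh),a=cv2.minAreaRect(h[:,:2].astype(np.float32)); print(n,"handle",len(h),pca(h),(cx,cy,w,hh,a),"top z",np.percentile(h[:,2],[10,50,90]))
    f=q[(q[:,2]>.17)&(q[:,2]<.2)]; (cx,cy),r=cv2.minEnclosingCircle(f[:,:2].astype(np.float32)); print("  flange",cx,cy,r,np.median(f[:,2]))
# mat: dark pixels near z=0
for n,g in(("top",A),("scene",B)):
    P=cloud(g); m=((g["im"].max(2)<55)&(abs(P[...,2])<.015)&(P[...,0]>.1)&(P[...,0]<.6)&(abs(P[...,1])<.35)).astype(np.uint8)
    k,l,st,ce=cv2.connectedComponentsWithStats(cv2.morphologyEx(m,cv2.MORPH_OPEN,np.ones((3,3))))
    i=1+np.argmax(st[1:,4]); ys,xs=np.where(l==i)
    W=np.array([ray(g,u,v,.003) for u,v in zip(xs,ys)])[:,:2].astype(np.float32); print(n,"mat",cv2.minAreaRect(W))
# stand
for n,P in(("top",PA),("scene",PB)):
    s=P.reshape(-1,3); im=(A if n=="top" else B)["im"].reshape(-1,3)
    base=PA[165,410][:2]; r=np.linalg.norm(s[:,:2]-base,axis=1)
    f=s[(r<.25)&(s[:,2]>.004)&(s[:,2]<.03)]
    hgh=(r<.3)&(s[:,2]>.25); H=s[hgh]
    print(n,"base",base,"foot",len(f),cv2.minAreaRect(f[:,:2].astype(np.float32)),np.median(f[:,2]))
    print("  high",len(H),H.min(0),H.max(0),pca(H))
t=A["im"]; save("crop1",np.vstack([cv2.resize(t[150:300,140:280],(560,600))[:,:]]))
save("crop2",np.hstack([cv2.resize(t[80:190,375:485],(390,390)),cv2.resize(B["im"][210:360,220:310],(234,390))]))
```

```text
top bench z -0.00018101364581889142 7897
scene bench z 0.0010673063863533832 3786
lid px [0.519  0.196  0.2503]
top handle 108 (array([0.5279, 0.214 , 0.2429]), array([0.0041, 0.0232]), np.float64(57.11016985282407)) (0.5286445021629333, 0.2152034342288971, 0.0789247676730156, 0.013431449420750141, 57.133262634277344) top z [0.2396 0.2428 0.2464]
  flange 0.5285969972610474 0.2158459722995758 0.08691037446260452 0.1879233011407491
scene handle 100 (array([0.5341, 0.2135, 0.2394]), array([0.0038, 0.0231]), np.float64(56.26788770512961)) (0.5324153304100037, 0.21548894047737122, 0.07996425777673721, 0.018063081428408623, 56.57379150390625) top z [0.2295 0.2398 0.2468]
  flange 0.5300570726394653 0.21477842330932617 0.08842483907938004 0.1896498725423335
top mat ((0.4866580367088318, -0.1163427010178566), (0.19534511864185333, 0.2281446009874344), 87.51324462890625)
scene mat ((0.4905552864074707, -0.11430958658456802), (0.19420208036899567, 0.22838762402534485), 87.41603088378906)
top base [ 0.6978 -0.4561] foot 2656 ((0.6964163780212402, -0.4536418318748474), (0.49495556950569153, 0.4899786710739136), 58.9307861328125) 0.011533836834808225
  high 1511 [ 0.6309 -0.5093  0.3414] [ 0.805  -0.3599  0.4822] (array([ 0.7166, -0.4363,  0.4268]), array([0.0188, 0.0507]), np.float64(145.32727867321117))
scene base [ 0.6978 -0.4561] foot 3344 ((0.7047382593154907, -0.4593718945980072), (0.49526095390319824, 0.4787789285182953), 64.95115661621094) 0.015829070768800066
  high 1575 [ 0.6347 -0.5109  0.2512] [ 0.8116 -0.3599  0.4834] (array([ 0.74  , -0.4457,  0.4133]), array([0.0191, 0.0585]), np.float64(141.55016089266456))
```

View pics/crop1.png

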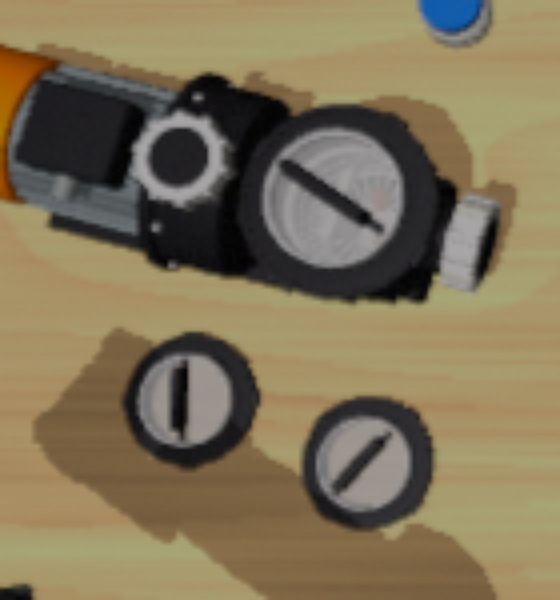

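View pics/crop2.png

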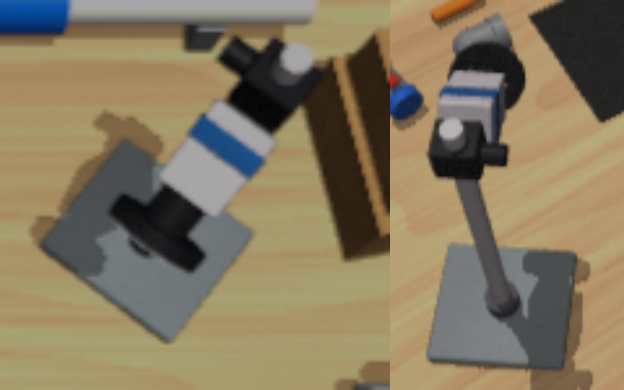

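The crop confirms it: the lid on the pump pot is clearly the largest of the three. Its handle runs at a yaw of about 57°, and the lid centre is about (0.529, 0.215). The inspection camera points along a yaw of about −37° to its rear. I'll move above the lid.

Emit:
arm_command:
  increments:
    - {"dp": [0,0,22],"rot": [0,0,-4.87],"jaw": 85}
    - {"dp": [0,0,22],"rot": [0,0,-4.87],"jaw": 85}
    - {"dp": [0,0,22],"rot": [0,0,-4.87],"jaw": 85}
    - {"dp": [0,0,22],"rot": [0,0,-4.87],"jaw": 85}
    - {"dp": [19,-16,0],"rot": [0,0,-4.87],"jaw": 85}
    - {"dp": [19,-16,0],"rot": [0,0,-4.87],"jaw": 85}
    - {"dp": [19,-16,0],"rot": [0,0,-4.87],"jaw": 85}
    - {"dp": [19,-16,0],"rot": [0,0,-4.87],"jaw": 85}
    - {"dp": [19,-16,0],"rot": [0,0,-4.87],"jaw": 85}
    - {"dp": [19,-16,0],"rot": [0,0,-4.87],"jaw": 85}
    - {"dp": [19,-16,0],"rot": [0,0,-4.87],"jaw": 85}
    - {"dp": [19,-16,0],"rot": [0,0,-4.87],"jaw": 85}
    - {"dp": [19,-16,0],"rot": [0,0,-4.87],"jaw": 85}
    - {"dp": [19,-16,0],"rot": [0,0,-4.87],"jaw": 85}
    - {"dp": [19,-16,0],"rot": [0,0,-4.87],"jaw": 85}
    - {"dp": [19,-16,0],"rot": [0,0,-4.87],"jaw": 85}
    - {"dp": [19,-16,0],"rot": [0,0,-4.87],"jaw": 85}
    - {"dp": [19,-16,0],"rot": [0,0,-4.87],"jaw": 85}
    - {"dp": [19,-16,0],"rot": [0,0,-4.87],"jaw": 85}
    - {"dp": [19,-16,0],"rot": [0,0,-4.87],"jaw": 85}

```text
clock: 1.82
tool_pos: [0.5311, 0.2167, 0.319]
orientation: [0.958, -0.286, -0.0, 0.0]
contact_force: [0.9, 0.9, 0.3]
opening: 0.0847
```

Emit:
arm_command:
  increments:
    - {"dp": [0,0,0],"rot": [0,0,0],"jaw": 85}
    - {"dp": [0,0,0],"rot": [0,0,0],"jaw": 85}

```text
clock: 1.98
tool_pos: [0.5307, 0.2171, 0.3186]
orientation: [0.959, -0.284, -0.001, 0.0]
contact_force: [-0.3, 0.6, -0.1]
opening: 0.0852
```

```bash
cat >> h.py <<'E'
from scipy.spatial.transform import Rotation as Ro
np.set_printoptions(precision=4,suppress=True)
def st():
    s=arm.observe(); M=Ro.from_quat(s["orientation"]).as_matrix()
    print("t",round(s["clock"],2),"tcp",s["tool_pos"],"yawx",np.degrees(np.arctan2(M[1,0],M[0,0])),"z",M[:,2],"F",s["contact_force"],"T",s["wrist_torque"],"op",s["opening"],"q",s["joints"]); return s,M
E
python3 - <<'E'
from h import *
st(); g=grab("wrist"); save("wrist1",g["im"]); P=cloud(g); s=P.reshape(-1,3)
q=s[np.linalg.norm(s[:,:2]-[.529,.215],axis=1)<.1]
h=q[(q[:,2]>.232)&(q[:,2]<.255)]
print("handle",len(h),cv2.minAreaRect(h[:,:2].astype(np.float32)),np.percentile(h[:,2],[10,50,90]))
f=q[(q[:,2]>.17)&(q[:,2]<.2)]; print(len(f),np.percentile(f[:,2],[5,50,95]) if len(f) else 0)
E
```

```text
t 1.98 tcp [0.5307 0.2171 0.3186] yawx -32.98587887016445 z [-0.0013 -0.0001 -1.    ] F [-0.3339  0.5794 -0.1154] T [-0.0237  0.0377  0.0077] op 0.0851955056601358 q [0.1839 0.3827 1.1769 0.0002 1.5833 0.7596]
handle 1920 ((0.5293475389480591, 0.21702975034713745), (0.07927518337965012, 0.014091760851442814), 56.672054290771484) [0.241 0.243 0.244]
12379 [0.1865 0.188  0.1903]
```

View pics/wrist1.png

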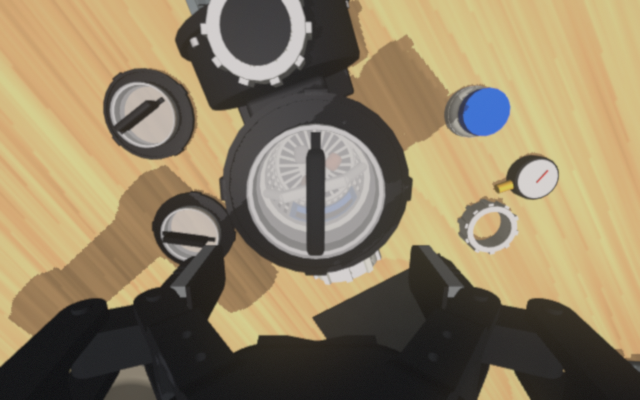

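The wrist view shows the handle bar from (315,135) to (315,255), midway between the fingers. It is centred at (0.529, 0.217) with its top at 0.243, so I'm already aligned. Descend and grip.

Emit:
arm_command:
  increments:
    - {"dp": [-1.5,0,-15],"rot": [0,0,0],"jaw": 85}
    - {"dp": [0,0,-20],"rot": [0,0,0],"jaw": 85}
    - {"dp": [0,0,-20],"rot": [0,0,0],"jaw": 85}
    - {"dp": [0,0,-20],"rot": [0,0,0],"jaw": 85}
    - {"dp": [0,0,-15],"rot": [0,0,0],"jaw": 60}
    - {"dp": [0,0,-12],"rot": [0,0,0],"jaw": 40}
    - {"dp": [0,0,0],"rot": [0,0,0],"jaw": 20}
    - {"dp": [0,0,0],"rot": [0,0,0],"jaw": 5}
    - {"dp": [0,0,0],"rot": [0,0,0],"jaw": 0}
    - {"dp": [0,0,0],"rot": [0,0,0],"jaw": 0}
    - {"dp": [0,0,0],"rot": [0,0,0],"jaw": 0}
    - {"dp": [0,0,0],"rot": [0,0,0],"jaw": 0}
    - {"dp": [0,0,0],"rot": [0,0,0],"jaw": 0}

```text
clock: 3.12
tool_pos: [0.5292, 0.218, 0.2187]
orientation: [0.959, -0.283, 0.001, -0.001]
contact_force: [-0.8, 1.5, 6.8]
opening: 0.0131
```

Emit:
arm_command:
  increments:
    - {"dp": [0,0,4],"rot": [0,0,0],"jaw": 0}
    - {"dp": [0,0,6],"rot": [0,0,0],"jaw": 0}
    - {"dp": [0,0,10],"rot": [0,0,0],"jaw": 0}
    - {"dp": [0,0,15],"rot": [0,0,0],"jaw": 0}
    - {"dp": [0,0,15],"rot": [0,0,0],"jaw": 0}
    - {"dp": [0,0,15],"rot": [0,0,0],"jaw": 0}
    - {"dp": [0,0,15],"rot": [0,0,0],"jaw": 0}
    - {"dp": [0,0,10],"rot": [0,0,0],"jaw": 0}
    - {"dp": [0,0,5],"rot": [0,0,0],"jaw": 0}
    - {"dp": [0,0,0],"rot": [0,0,0],"jaw": 0}

```text
clock: 3.95
tool_pos: [0.5291, 0.2177, 0.3133]
orientation: [0.959, -0.284, 0.001, -0.0]
contact_force: [-1.3, 0.0, -3.5]
opening: 0.0131
```

Run:
```python
from h import *
st(); g=grab("wrist"); save("wrist2",g["im"])
# pot axis/basket from top, stand from top+scene
A=grab("top");B=grab("scene")
for n,g in(("top",A),("scene",B)):
    P=cloud(g); im=g["im"].astype(int); X,Y,Z=P[...,0],P[...,1],P[...,2]
    box=(X>.55)&(X<.9)&(Y<-.3)&(Y>-.6)
    grey=box&(abs(im[...,0]-im[...,2])<25)&(Z>.005)&(Z<.03)
    k,l,s_,c=cv2.connectedComponentsWithStats(grey.astype(np.uint8)); i=1+np.argmax(s_[1:,4]); q=P[l==i]
    print(n,"foot",cv2.minAreaRect(q[:,:2].astype(np.float32)),len(q))
    post=box&(Z>.05)&(Z<.28); q=P[post]; print(" post",len(q),np.median(q,0), cv2.minAreaRect(q[:,:2].astype(np.float32)) if len(q) else 0)
    white=box&(Z>.33)&(im.min(2)>130); blue=box&(Z>.33)&(im[...,2]>im[...,0]+40)
    q=P[white|blue]; (m),= [q.mean(0)]; w,V=np.linalg.eigh(np.cov((q-m).T)); print(" body",len(q),m,np.sqrt(w),V[:,2])
    q=P[box&(Z>.3)&(im.max(2)<60)]; q2=q[(q[:,0]<.70)]
    m=q2.mean(0); w,V=np.linalg.eigh(np.cov((q2-m).T)); print(" ring",len(q2),m,np.sqrt(w),V[:,0],q2.min(0),q2.max(0))
np.save("/tmp/pw.npy",0)
```

```text
t 3.95 tcp [0.5291 0.2177 0.3133] yawx -32.94182681808875 z [ 0.0016  0.0003 -1.    ] F [-1.2577  0.0256 -3.4864] T [-0.012   0.0149  0.0465] op 0.01306648931207986 q [ 0.1857  0.379   1.1953 -0.      1.5656  0.7606]
top foot ((0.7716426849365234, -0.4825096130371094), (0.17831625044345856, 0.16559343039989471), 51.655906677246094) 1318
 post 0 [nan nan nan] 0
 body 595 [ 0.7141 -0.4373  0.4348] [0.0026 0.0158 0.0336] [-0.6743  0.5339 -0.5101]
 ring 356 [ 0.6659 -0.399   0.3924] [0.0096 0.0161 0.0205] [ 0.3407 -0.2899  0.8944] [ 0.6314 -0.4418  0.3415] [ 0.6995 -0.3606  0.4121]
scene foot ((0.7737376093864441, -0.481295108795166), (0.18035809695720673, 0.1608843058347702), 51.36880111694336) 2067
 post 231 [ 0.7819 -0.4834  0.1767] ((0.7765021920204163, -0.478086918592453), (0.018184863030910492, 0.029012581333518028), 8.23702335357666)
 body 327 [ 0.7278 -0.4445  0.4422] [0.004  0.0146 0.039 ] [-0.6691  0.5449 -0.5053]
 ring 296 [ 0.6703 -0.3895  0.3889] [0.0042 0.0134 0.0229] [-0.6727  0.4717 -0.5701] [ 0.6384 -0.4333  0.3457] [ 0.7    -0.3613  0.4087]
  return _methods._mean(a, axis=axis, dtype=dtype,
  ret = um.true_divide(
```

View pics/wrist2.png

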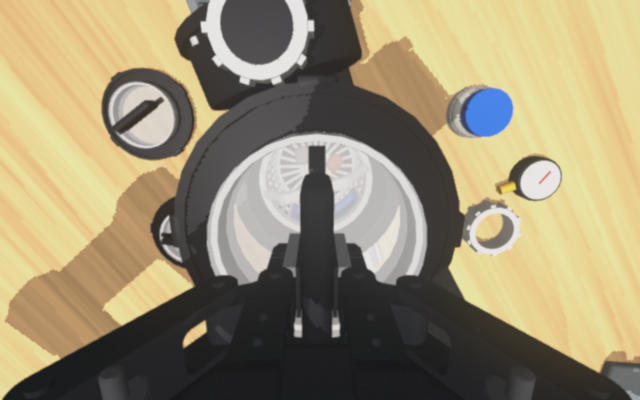

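The wrist view shows the lid held level and clear of the pot. The basket is visible through the dome at about (315,180). The camera yaw from the foot and body axis is about −38.5°, which puts the focus at about (0.5245, −0.285, 0.26). Carry the lid to the mat.

Emit:
arm_command:
  increments:
    - {"dp": [0,-10,0],"rot": [0,0,0],"jaw": 0}
    - {"dp": [-3,-23,0],"rot": [0,0,0],"jaw": 0}
    - {"dp": [-3,-25,0],"rot": [0,0,0],"jaw": 0}
    - {"dp": [-3,-25,0],"rot": [0,0,0],"jaw": 0}
    - {"dp": [-3,-25,0],"rot": [0,0,0],"jaw": 0}
    - {"dp": [-3,-25,0],"rot": [0,0,0],"jaw": 0}
    - {"dp": [-3,-25,0],"rot": [0,0,0],"jaw": 0}
    - {"dp": [-3,-25,0],"rot": [0,0,0],"jaw": 0}
    - {"dp": [-3,-25,0],"rot": [0,0,0],"jaw": 0}
    - {"dp": [-3,-25,0],"rot": [0,0,0],"jaw": 0}
    - {"dp": [-3,-25,0],"rot": [0,0,0],"jaw": 0}
    - {"dp": [-3,-25,0],"rot": [0,0,0],"jaw": 0}
    - {"dp": [-3,-25,0],"rot": [0,0,0],"jaw": 0}
    - {"dp": [-3,-15,0],"rot": [0,0,0],"jaw": 0}
    - {"dp": [-2,-10,0],"rot": [0,0,0],"jaw": 0}
    - {"dp": [0,0,-10],"rot": [0,0,0],"jaw": 0}
    - {"dp": [0,0,-20],"rot": [0,0,0],"jaw": 0}
    - {"dp": [0,0,-25],"rot": [0,0,0],"jaw": 0}
    - {"dp": [0,0,-25],"rot": [0,0,0],"jaw": 0}
    - {"dp": [0,0,-25],"rot": [0,0,0],"jaw": 0}

```text
clock: 5.77
tool_pos: [0.4874, -0.1143, 0.2054]
orientation: [0.959, -0.283, -0.0, -0.0]
contact_force: [-0.1, -0.6, -4.0]
opening: 0.0128
```

Emit:
arm_command:
  increments:
    - {"dp": [0,0,-25],"rot": [0,0,0],"jaw": 0}
    - {"dp": [0,0,-25],"rot": [0,0,0],"jaw": 0}
    - {"dp": [0,0,-25],"rot": [0,0,0],"jaw": 0}
    - {"dp": [0,0,-25],"rot": [0,0,0],"jaw": 0}
    - {"dp": [0,0,-20],"rot": [0,0,0],"jaw": 0}
    - {"dp": [0,0,-15],"rot": [0,0,0],"jaw": 0}
    - {"dp": [0,0,-10],"rot": [0,0,0],"jaw": 0}
    - {"dp": [0,0,0],"rot": [0,0,0],"jaw": 0}
    - {"dp": [0,0,0],"rot": [0,0,0],"jaw": 0}

```text
clock: 6.52
tool_pos: [0.4879, -0.1149, 0.0623]
orientation: [0.959, -0.283, -0.0, -0.0]
contact_force: [0.4, -0.4, -2.3]
opening: 0.0123
```

Emit:
arm_command:
  increments:
    - {"dp": [0,0,-5],"rot": [0,0,0],"jaw": 0}
    - {"dp": [0,0,-4],"rot": [0,0,0],"jaw": 0}
    - {"dp": [0,0,-3],"rot": [0,0,0],"jaw": 0}
    - {"dp": [0,0,-2],"rot": [0,0,0],"jaw": 0}
    - {"dp": [0,0,0],"rot": [0,0,0],"jaw": 0}

```text
clock: 6.93
tool_pos: [0.4878, -0.1153, 0.048]
orientation: [0.959, -0.284, -0.0, -0.0]
contact_force: [-0.3, -0.4, -3.2]
opening: 0.013
```

Emit:
arm_command:
  increments:
    - {"dp": [0,0,-1],"rot": [0,0,0],"jaw": 0}
    - {"dp": [0,0,0],"rot": [0,0,0],"jaw": 0}

```text
clock: 7.1
tool_pos: [0.4879, -0.1154, 0.0478]
orientation: [0.959, -0.284, 0.0, 0.0]
contact_force: [-2.6, -0.2, 2.2]
opening: 0.0132
```

Emit:
arm_command:
  increments:
    - {"dp": [0,0,-1],"rot": [0,0,0],"jaw": 0}
    - {"dp": [0,0,0],"rot": [0,0,0],"jaw": 0}

```text
clock: 7.27
tool_pos: [0.4879, -0.1154, 0.0477]
orientation: [0.959, -0.283, 0.0, 0.0]
contact_force: [-6.7, 1.5, 15.6]
opening: 0.0126
```

Emit:
arm_command:
  increments:
    - {"dp": [0,0,-1],"rot": [0,0,0],"jaw": 0}
    - {"dp": [0,0,0],"rot": [0,0,0],"jaw": 0}

```text
clock: 7.43
tool_pos: [0.488, -0.1155, 0.0477]
orientation: [0.959, -0.283, 0.0, 0.0]
contact_force: [-12.5, 3.2, 27.7]
opening: 0.0127
```

It's resting on the mat. Ease the push, open and rise.

Emit:
arm_command:
  increments:
    - {"dp": [0,0,2],"rot": [0,0,0],"jaw": 0}
    - {"dp": [0,0,0],"rot": [0,0,0],"jaw": 30}
    - {"dp": [0,0,0],"rot": [0,0,0],"jaw": 60}
    - {"dp": [0,0,0],"rot": [0,0,0],"jaw": 75}
    - {"dp": [0,0,0],"rot": [0,0,0],"jaw": 75}
    - {"dp": [0,0,10],"rot": [0,0,0],"jaw": 75}
    - {"dp": [0,0,20],"rot": [0,0,0],"jaw": 75}
    - {"dp": [0,0,30],"rot": [0,0,0],"jaw": 75}
    - {"dp": [0,0,35],"rot": [0,0,0],"jaw": 75}
    - {"dp": [0,0,35],"rot": [0,0,0],"jaw": 75}
    - {"dp": [0,0,35],"rot": [0,0,0],"jaw": 75}
    - {"dp": [0,0,35],"rot": [0,0,0],"jaw": 75}
    - {"dp": [0,0,35],"rot": [0,0,0],"jaw": 75}
    - {"dp": [0,0,15],"rot": [0,0,0],"jaw": 75}

```text
clock: 8.6
tool_pos: [0.4884, -0.1155, 0.3028]
orientation: [0.959, -0.283, 0.004, 0.001]
contact_force: [-0.1, -0.1, 0.4]
opening: 0.0747
```

Emit:
arm_command:
  increments:
    - {"dp": [2,20,0],"rot": [0,0,-5],"jaw": 75}
    - {"dp": [3,24,0],"rot": [0,0,-5],"jaw": 75}
    - {"dp": [3,24,0],"rot": [0,0,-5],"jaw": 75}
    - {"dp": [3,24,0],"rot": [0,0,-5],"jaw": 75}
    - {"dp": [3,24,0],"rot": [0,0,-5],"jaw": 75}
    - {"dp": [3,24,0],"rot": [0,0,-5],"jaw": 75}
    - {"dp": [3,24,0],"rot": [0,0,-5],"jaw": 75}
    - {"dp": [3,24,0],"rot": [0,0,-5],"jaw": 75}
    - {"dp": [3,24,0],"rot": [0,0,-5],"jaw": 75}
    - {"dp": [3,24,0],"rot": [0,0,-5],"jaw": 75}
    - {"dp": [3,24,0],"rot": [0,0,-5],"jaw": 75}
    - {"dp": [3,24,0],"rot": [0,0,-5],"jaw": 75}
    - {"dp": [3,24,0],"rot": [0,0,-5],"jaw": 75}
    - {"dp": [3,24,0],"rot": [0,0,-5],"jaw": 75}
    - {"dp": [0,0,0],"rot": [0,0,-1],"jaw": 75}
    - {"dp": [0,0,0],"rot": [0,0,0],"jaw": 75}
    - {"dp": [0,0,0],"rot": [0,0,0],"jaw": 75}

```text
clock: 10.02
tool_pos: [0.5287, 0.2162, 0.2976]
orientation: [-0.617, 0.787, -0.0, -0.0]
contact_force: [0.7, -0.3, 1.2]
opening: 0.0747
```

Run:
```python
from h import *
st(); g=grab("wrist"); save("wrist3",g["im"]); P=cloud(g); s=P.reshape(-1,3)
r=np.linalg.norm(s[:,:2]-[.529,.217],axis=1)
f=s[(r>.06)&(r<.085)&(s[:,2]>.172)&(s[:,2]<.19)]; print("rim",len(f),np.median(f[:,2]),cv2.minEnclosingCircle(f[:,:2].astype(np.float32)))
h=s[(r<.06)&(s[:,2]>.181)&(s[:,2]<.2)]
print("bail",len(h),cv2.minAreaRect(h[:,:2].astype(np.float32)) if len(h)>3 else 0,np.percentile(h[:,2],[10,50,90]))
m=((r.reshape(400,640)<.06)&(P[...,2]>.181)&(P[...,2]<.2)); ys,xs=np.where(m); print(xs.min(),xs.max(),ys.min(),ys.max())
T=grab("top"); q=cloud(T); a=q[(np.linalg.norm(q[...,:2]-[.488,-.115],axis=2)<.1)&(q[...,2]>.008)]; f=a[a[:,2]<.03]
print("lid top",cv2.minEnclosingCircle(a[:,:2].astype(np.float32)),np.median(f[:,2]))
A=np.c_[f[:,:2],np.ones(len(f))]; print("tilt",np.linalg.lstsq(A,f[:,2],rcond=None)[0])
```

```text
t 10.02 tcp [0.5287 0.2162 0.2976] yawx -103.87007645308822 z [ 0.0001 -0.0003 -1.    ] F [ 0.6902 -0.3221  1.2432] T [-0.0338 -0.0092 -0.0329] op 0.07470826140117448 q [ 0.1833  0.3824  1.2302 -0.0003  1.5289  1.9962]
rim 8759 0.178830901349927 ((0.528101921081543, 0.21628400683403015), 0.07829257100820541)
bail 935 ((0.5276288986206055, 0.21747896075248718), (0.00995451770722866, 0.07116620987653732), 72.96077728271484) [0.1875 0.1902 0.1911]
308 323 152 232
lid top ((0.4892770051956177, -0.11644367128610611), 0.0993356704711914) 0.01717888316737675
tilt [-0.0003 -0.0027  0.017 ]
```

View pics/wrist3.png

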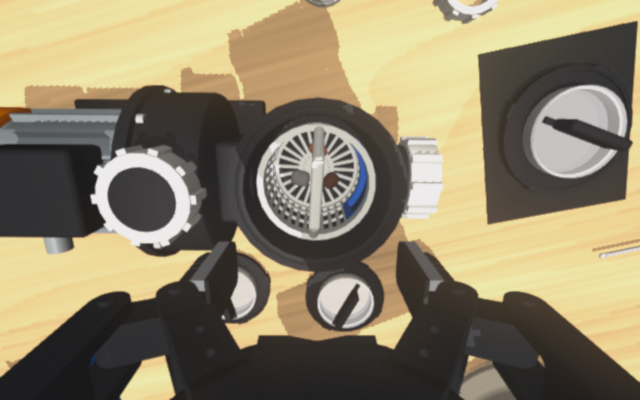

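The pot is open. The bail bar runs from (317,125) to (317,232), with the blue window on the right towards the suction union and three stones inside. The lid lies flat on the mat at (0.489, −0.116). I'll align by −3° and grip the bail.

Emit:
arm_command:
  increments:
    - {"dp": [-1,1,-15],"rot": [0,0,-3.2],"jaw": 40}
    - {"dp": [0,0,-20],"rot": [0,0,0],"jaw": 40}
    - {"dp": [0,0,-25],"rot": [0,0,0],"jaw": 40}
    - {"dp": [0,0,-25],"rot": [0,0,0],"jaw": 40}
    - {"dp": [0,0,-20],"rot": [0,0,0],"jaw": 40}
    - {"dp": [0,0,-16],"rot": [0,0,0],"jaw": 40}
    - {"dp": [0,0,-12],"rot": [0,0,0],"jaw": 40}
    - {"dp": [0,0,0],"rot": [0,0,0],"jaw": 40}
    - {"dp": [0,0,0],"rot": [0,0,0],"jaw": 30}
    - {"dp": [0,0,0],"rot": [0,0,0],"jaw": 20}
    - {"dp": [0,0,0],"rot": [0,0,0],"jaw": 10}
    - {"dp": [0,0,0],"rot": [0,0,0],"jaw": 0}
    - {"dp": [0,0,0],"rot": [0,0,0],"jaw": 0}
    - {"dp": [0,0,0],"rot": [0,0,0],"jaw": 0}
    - {"dp": [0,0,0],"rot": [0,0,0],"jaw": 0}

```text
clock: 11.37
tool_pos: [0.5284, 0.2174, 0.1656]
orientation: [-0.594, 0.805, -0.001, 0.001]
contact_force: [-1.7, -3.1, 6.5]
opening: 0.0091
```

Gripped (opening 9 mm). Lift smoothly.

Emit:
arm_command:
  increments:
    - {"dp": [0,0,3],"rot": [0,0,0],"jaw": 0}
    - {"dp": [0,0,6],"rot": [0,0,0],"jaw": 0}
    - {"dp": [0,0,10],"rot": [0,0,0],"jaw": 0}
    - {"dp": [0,0,13],"rot": [0,0,0],"jaw": 0}
    - {"dp": [0,0,14],"rot": [0,0,0],"jaw": 0}
    - {"dp": [0,0,14],"rot": [0,0,0],"jaw": 0}
    - {"dp": [0,0,14],"rot": [0,0,0],"jaw": 0}
    - {"dp": [0,0,14],"rot": [0,0,0],"jaw": 0}
    - {"dp": [0,0,14],"rot": [0,0,0],"jaw": 0}
    - {"dp": [0,0,14],"rot": [0,0,0],"jaw": 0}
    - {"dp": [0,0,14],"rot": [0,0,0],"jaw": 0}
    - {"dp": [0,0,14],"rot": [0,0,0],"jaw": 0}
    - {"dp": [0,0,14],"rot": [0,0,0],"jaw": 0}
    - {"dp": [0,0,14],"rot": [0,0,0],"jaw": 0}
    - {"dp": [0,0,12],"rot": [0,0,0],"jaw": 0}
    - {"dp": [0,0,8],"rot": [0,0,0],"jaw": 0}
    - {"dp": [0,0,4],"rot": [0,0,0],"jaw": 0}
    - {"dp": [0,0,0],"rot": [0,0,0],"jaw": 0}
    - {"dp": [0,0,0],"rot": [0,0,0],"jaw": 0}
    - {"dp": [0,0,0],"rot": [0,0,0],"jaw": 0}

```text
clock: 13.03
tool_pos: [0.5277, 0.2177, 0.3595]
orientation: [-0.594, 0.805, 0.0, -0.001]
contact_force: [0.3, -0.3, -2.7]
opening: 0.0089
```

```bash
python3 - <<'E'
from h import *
st(); g=grab("wrist"); b=grab("scene")
u,v=(b["K"]@(b["R"]@[.528,.217,.30]+b["t"]));
E
python3 - <<'E'
import sys; sys.path.insert(0,'.')
from h import *
g=L("wrist");b=L("scene"); p=b["K"]@(b["R"]@np.array([.528,.217,.30])+b["t"]); u,v=(p[:2]/p[2]).astype(int); print(u,v)
c=cv2.resize(b["im"][v-60:v+60,u-50:u+50],(333,400),interpolation=cv2.INTER_CUBIC)
import os; os.chdir('.'); save("lift",np.hstack([cv2.resize(g["im"],(460,288),interpolation=cv2.INTER_AREA).__class__(shape=(0,)) if 0 else np.vstack([cv2.resize(g["im"],(460,288)),np.zeros((112,460,3),np.uint8)]),c]))
E
```

```text
t 13.03 tcp [0.5277 0.2177 0.3595] yawx -107.13986738225454 z [-0.0015 -0.0002 -1.    ] F [ 0.3356 -0.3482 -2.6597] T [ 0.0185 -0.0036 -0.0626] op 0.008860472262346116 q [0.1861 0.3728 1.0883 0.     1.682  2.056 ]
381 147Traceback (most recent call last):
  File "<stdin>", line 3, in <module>
ValueError: too many values to unpack (expected 2)
```

View pics/lift.png

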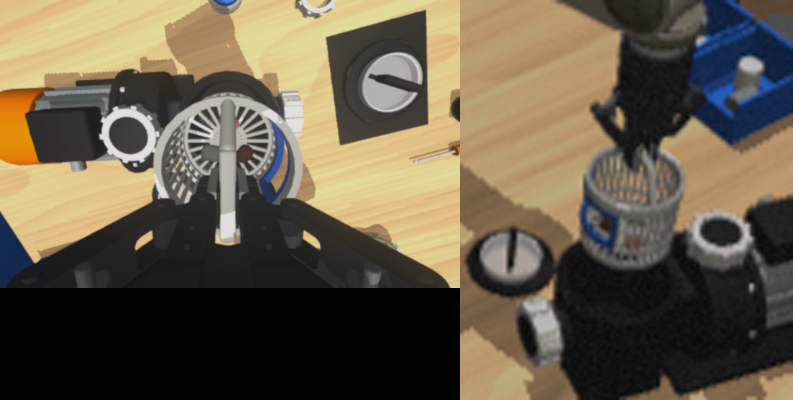

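The basket is clear of the pot, with the stones visible in it: wrist pixels (210,155), (240,150) and (235,120). The wrist reads −2.7 N. Now the carry with the +68.6° yaw turn.

Emit:
arm_command:
  increments:
    - {"dp": [0,-5,0],"rot": [0,0,1],"jaw": 0}
    - {"dp": [-1,-10,0],"rot": [0,0,2],"jaw": 0}
    - {"dp": [-1,-15,0],"rot": [0,0,3],"jaw": 0}
    - {"dp": [-1,-20,0],"rot": [0,0,3.5],"jaw": 0}
    - {"dp": [-1,-20,0],"rot": [0,0,3.5],"jaw": 0}
    - {"dp": [-1,-20,0],"rot": [0,0,3.5],"jaw": 0}
    - {"dp": [-1,-20,0],"rot": [0,0,3.5],"jaw": 0}
    - {"dp": [-1,-20,0],"rot": [0,0,3.5],"jaw": 0}
    - {"dp": [-1,-20,0],"rot": [0,0,3.5],"jaw": 0}
    - {"dp": [-1,-20,0],"rot": [0,0,3.5],"jaw": 0}
    - {"dp": [-1,-20,0],"rot": [0,0,3.5],"jaw": 0}
    - {"dp": [-1,-20,0],"rot": [0,0,3.5],"jaw": 0}
    - {"dp": [-1,-20,0],"rot": [0,0,3.5],"jaw": 0}
    - {"dp": [-1,-20,0],"rot": [0,0,3.5],"jaw": 0}
    - {"dp": [-1,-20,0],"rot": [0,0,3.5],"jaw": 0}
    - {"dp": [-1,-20,0],"rot": [0,0,3.5],"jaw": 0}
    - {"dp": [-1,-20,0],"rot": [0,0,3.5],"jaw": 0}
    - {"dp": [-1,-20,0],"rot": [0,0,3.5],"jaw": 0}
    - {"dp": [-1,-20,0],"rot": [0,0,3.5],"jaw": 0}
    - {"dp": [-1,-20,0],"rot": [0,0,3.5],"jaw": 0}

```text
clock: 14.8
tool_pos: [0.5087, -0.1532, 0.36]
orientation: [0.935, -0.354, -0.0, -0.0]
contact_force: [0.3, 0.2, -1.6]
opening: 0.009
```

Emit:
arm_command:
  increments:
    - {"dp": [-1,-20,0],"rot": [0,0,2],"jaw": 0}
    - {"dp": [-1,-20,0],"rot": [0,0,1],"jaw": 0}
    - {"dp": [-1,-20,0],"rot": [0,0,0],"jaw": 0}
    - {"dp": [-1,-18,0],"rot": [0,0,0],"jaw": 0}
    - {"dp": [-1,-15,0],"rot": [0,0,0],"jaw": 0}
    - {"dp": [-1,-10,0],"rot": [0,0,0],"jaw": 0}
    - {"dp": [-1,-6,0],"rot": [0,0,0],"jaw": 0}
    - {"dp": [-1,-4,0],"rot": [0,0,0],"jaw": 0}
    - {"dp": [0,0,0],"rot": [0,0,0],"jaw": 0}
    - {"dp": [0,0,0],"rot": [0,0,0],"jaw": 0}

```text
clock: 15.63
tool_pos: [0.501, -0.2648, 0.3604]
orientation: [0.944, -0.331, 0.0, -0.0]
contact_force: [0.5, -0.2, -2.6]
opening: 0.0091
```

```bash
cat > tgt.py <<'E'
from h import *
def target(psi=-38.5,post=(.771,-.481),behind=.0631):
    p=np.radians(psi); c,s=np.cos(p),np.sin(p); h=np.array([c,s,0])
    F=np.array([*post,.26])-.315*h
    x=np.array([.866*c,.866*s,.5]); z=np.array([-.5*c,-.5*s,.866]); 
    Rt=np.c_[x,np.cross(-z,x),-z]
    return F,F+behind*z,Rt
if __name__=="__main__":
    s,M=st(); F,T,Rt=target(); print("focus",F,"tcp",T,"dp mm",1e3*(T-s["tool_pos"]),"rot deg",np.degrees(Ro.from_matrix(Rt@M.T).as_rotvec()))
E
python3 tgt.py
```

```text
t 15.63 tcp [ 0.501  -0.2648  0.3604] yawx -38.617689905378235 z [ 0.0002  0.0001 -1.    ] F [ 0.4861 -0.1928 -2.6212] T [-0.0347  0.0239 -0.0477] op 0.009139218336285717 q [-0.6931  0.3613  1.102   0.0002  1.6782 -0.0191]
focus [ 0.5245 -0.2849  0.26  ] tcp [ 0.4998 -0.2653  0.3146] dp mm [ -1.1673  -0.4481 -45.7699] rot deg [-18.7062 -23.4505   0.1122]
```

Emit:
arm_command:
  increments:
    - {"dp": [0,0,-2],"rot": [-0.7,-0.9,0],"jaw": 0}
    - {"dp": [0,0,-4],"rot": [-1.5,-1.8,0],"jaw": 0}
    - {"dp": [0,0,-4],"rot": [-1.5,-1.9,0],"jaw": 0}
    - {"dp": [0,0,-4],"rot": [-1.5,-1.9,0],"jaw": 0}
    - {"dp": [0,0,-4],"rot": [-1.5,-1.9,0],"jaw": 0}
    - {"dp": [0,0,-4],"rot": [-1.5,-1.9,0],"jaw": 0}
    - {"dp": [0,0,-4],"rot": [-1.5,-1.9,0],"jaw": 0}
    - {"dp": [0,0,-4],"rot": [-1.5,-1.9,0],"jaw": 0}
    - {"dp": [0,0,-4],"rot": [-1.5,-1.9,0],"jaw": 0}
    - {"dp": [0,0,-4],"rot": [-1.5,-1.9,0],"jaw": 0}
    - {"dp": [-1,0,-4],"rot": [-1.5,-1.9,0],"jaw": 0}
    - {"dp": [0,0,-2],"rot": [-1.5,-1.8,0],"jaw": 0}
    - {"dp": [0,0,-2],"rot": [-1.0,-1.25,0],"jaw": 0}
    - {"dp": [0,0,0],"rot": [-0.5,-0.5,0],"jaw": 0}
    - {"dp": [0,0,0],"rot": [0,0,0],"jaw": 0}
    - {"dp": [0,0,0],"rot": [0,0,0],"jaw": 0}
    - {"dp": [0,0,0],"rot": [0,0,0],"jaw": 0}

```text
clock: 17.05
tool_pos: [0.5001, -0.2652, 0.3146]
orientation: [0.912, -0.319, 0.243, 0.085]
contact_force: [0.4, -0.9, -1.6]
opening: 0.0088
```

```bash
python3 tgt.py
python3 - <<'E'
from h import *
G={n:grab(n) for n in("wrist","scene","top")}
def crop(g,p,hw,size):
    q=g["K"]@(g["R"]@np.array(p)+g["t"]); u,v=(q[:2]/q[2]).astype(int); u=np.clip(u,hw,639-hw);v=np.clip(v,hw,399-hw)
    return cv2.resize(g["im"][v-hw:v+hw,u-hw:u+hw],(size,size),interpolation=cv2.INTER_CUBIC)
p=[.56,-.31,.28]
save("end",np.hstack([cv2.resize(G["wrist"]["im"],(448,280)),crop(G["top"],p,65,280)])) 
w=G["wrist"]; save("end",np.vstack([np.hstack([cv2.resize(w["im"],(448,280)),crop(G["top"],p,65,280)]),np.hstack([crop(G["scene"],p,65,300),np.zeros((300,428,3),np.uint8)])]))
s=arm.observe(); M=Ro.from_quat(s["orientation"]).as_matrix()
for n in("top","scene","wrist"):
    g=G[n];P=cloud(g); loc=(P-s["tool_pos"])@M  # tool frame; basket x=tool x, y=-tool y, z=-tool z
    im=g["im"].astype(int); wh=(im.min(2)>110)&(im.max(2)-im.min(2)<45)
    bar=wh&(abs(loc[...,0])<.03)&(abs(loc[...,1])<.045)&(loc[...,2]>-.035)&(loc[...,2]<-.005)
    body=(np.hypot(loc[...,0],loc[...,1])<.075)&(loc[...,2]>.012)&(loc[...,2]<.115)&(wh|(im[...,2]>im[...,0]+40))
    blue=(np.hypot(loc[...,0],loc[...,1])<.075)&(loc[...,2]>.012)&(loc[...,2]<.115)&(im[...,2]>im[...,0]+50)
    rim=wh&(np.hypot(loc[...,0],loc[...,1])<.075)&(loc[...,2]>.005)&(loc[...,2]<.03)&(np.hypot(loc[...,0],loc[...,1])>.045)
    print(n,"bar",bar.sum(),np.median(loc[bar],0) if bar.any() else 0,"body",body.sum(),loc[body].min(0),loc[body].max(0),"blue",blue.sum(),np.median(loc[blue],0) if blue.any() else 0)
    if rim.sum()>30:
        q=loc[rim]; c=np.linalg.lstsq(np.c_[q[:,:2],np.ones(len(q))],q[:,2],rcond=None)[0]; print("  rim plane tilt deg",np.degrees(np.arctan(c[:2])),c[2],len(q))
E
```

```text
t 17.05 tcp [ 0.5001 -0.2652  0.3146] yawx -38.596505908975516 z [ 0.3894 -0.3114 -0.8669] F [ 0.3912 -0.8909 -1.6177] T [ 0.2889  0.3342 -0.016 ] op 0.008784516615008574 q [-0.7005  0.0913  1.6411  0.0167  0.8874 -0.0339]
focus [ 0.5245 -0.2849  0.26  ] tcp [ 0.4998 -0.2653  0.3146] dp mm [-0.3103 -0.0476  0.0423] rot deg [-0.0433 -0.0886  0.1088]
top bar 48 [ 0.0031  0.0229 -0.0215] body 454 [-0.042  -0.0565  0.012 ] [0.0582 0.0568 0.1132] blue 90 [0.0501 0.0007 0.0759]
  rim plane tilt deg [1.8746 0.0428] 0.015551758399907403 195
scene bar 67 [ 0.0057  0.0088 -0.0195] body 527 [-0.0555 -0.0576  0.0126] [0.0631 0.0545 0.1113] blue 146 [ 0.0475 -0.0059  0.07  ]
  rim plane tilt deg [-0.3453  1.2789] 0.019757914291823966 187
wrist bar 3436 [-0.0001 -0.0111 -0.0251] body 12082 [-0.0573 -0.0567  0.012 ] [0.0569 0.0571 0.1114] blue 847 [0.0496 0.0069 0.0762]
  rim plane tilt deg [-0.0608  0.8826] 0.016145271104560863 5088
```

View pics/end.png

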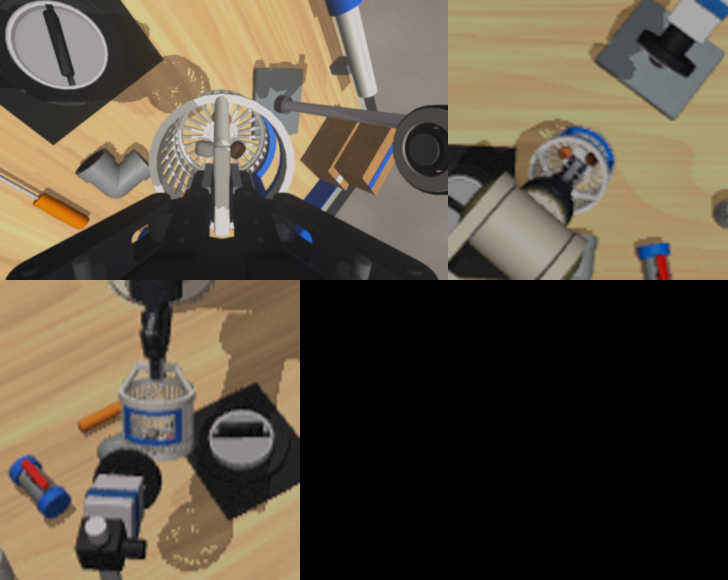

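The basket is held with the window facing the camera, all three stones inside, and the lid on the mat. The rim plane is within about 2° of the tool. The ring light is now visible to the wrist camera near (607,207), which gives an independent check of the lens axis.

Run:
```python
from tgt import *
F,T,Rt=target(); X=np.c_[Rt[:,0],-Rt[:,1],-Rt[:,2]]
g=L("wrist");P=cloud(g); f=(P-F)@X
dark=g["im"].max(2)<110
m=dark&(abs(f[...,0]-.2)<.05)&(np.hypot(f[...,1],f[...,2])<.07); q=f[m]; print(m.sum(),q.min(0),q.max(0),np.percentile(q,[10,50,90],axis=0))
r=q[(np.hypot(q[:,1],q[:,2])>.022)&(abs(q[:,0]-np.median(q[:,0]))<.012)]
c=np.linalg.lstsq(np.c_[r[:,1:],np.ones(len(r))],r[:,0],rcond=None)[0]; print("plane tilt",np.degrees(np.arctan(c[:2])),c[2],len(r)); print(cv2.minEnclosingCircle(r[:,1:].astype(np.float32)))
st()
```

```text
8196 [ 0.1972 -0.0453 -0.0445] [0.2196 0.0424 0.0302] [[ 0.1988 -0.0327 -0.0271]
 [ 0.2013 -0.0017 -0.0002]
 [ 0.2037  0.0303  0.0184]]
plane tilt [-0.1206  0.1707] 0.20213264564398922 5050
((-0.0014869165606796741, -0.0010670301271602511), 0.04440081864595413)
t 17.2 tcp [ 0.5    -0.2654  0.3144] yawx -38.60916664505791 z [ 0.3892 -0.3115 -0.8669] F [ 0.4739 -0.2995 -1.5043] T [ 0.243   0.4112 -0.0175] op 0.008651048169453652 q [-0.7009  0.0914  1.6416  0.0167  0.8869 -0.034 ]
```

The ring light's front plane sits at 0.202 m, centred within 2 mm and tilted under 0.2°, so the pose is confirmed. Hand in.

```bash
python3 -c "
from h import *
print(arm.close_job()); st()"
```

```text
the job is handed in; nothing more can be done
None
the job is handed in; nothing more can be done
```

I lifted the lid off the pump, laid it on the mat and let it go. I then lifted the basket out by its bail, carried it to the inspection camera and handed the job in while holding it there, at about 17 s. The job reports no verdict, so these are my own last checks:

- **Lid:** it lies flat, handle up, at about (0.489, −0.116), within 2 mm of the measured mat centre. The flange tilt came out under 0.2°. I measured this right after letting go, and the final pictures show it still there.
- **Basket position:** the tool is under 1 mm and about 0.2° from its target pose. The rim measures 16 mm beyond the fingertips, where the grasp should put it, so the basket centre should be within a few mm of the focus.
- **Squareness:** the rim plane is within about 2° of the tool; the three cameras' readings differ by up to about 2°.
- **Camera pose:** measured from the wrist camera, the ring light's front is 202 mm from the focus, centred within 2 mm and tilted under 0.2°.
- **Stones and grip:** the final pictures show all three stones in the basket and the blue window facing the lens. The grip is steady at an opening of 9 mm.

None of the checks failed. Small disagreements remained, such as 4 mm between the top and scene views for the mat centre, all well within tolerance. I kept clear of the bystander items but did not re-measure their positions.

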